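Unclip the lens barrel and hold it seated in the V-block

ROBOT

A 6-joint arm with a two-finger parallel gripper is mounted at the origin on a cart in front of the work surface, level with it; the furniture and walls round the work are solid. World frame = base frame: x ahead of the robot, y to its left, z up, the work surface at z = 0. Lengths are in m, angles in rad, forces in N, time in s.
With the tool pointing down it reaches from about 0.275 to 0.725 m from the base axis. Payload 5.6 kg.
Tool frame: the origin (TCP) lies midway between the tips of the shut fingers; the grasp point (between the pads) lies 19 mm behind it (manip.grip_point_offset is the distance from the TCP to the grasp point, in m); z points along the fingers, x is the direction in which the jaws open and shut, and the axes are right-handed (so a half turn about z gives the same grasp; the last joint's range is limited). The gripper opens to 85 mm and grips with 20 to 120 N. Pads are 22 mm wide; open, the fingers measure 114 mm over their backs; the gripper's body (76 mm by 85 mm) begins 54 mm behind the grasp point. The pads swing forward as they close: fully open they stand 13 mm farther back than shut.
Start: joints at [-0.832, 0.255, 0.108, 0, -1.424, -0.285], TCP at [0.241, -0.494, 0.231] pointing down, gripper open.
Joint ranges: [-2.95, 2.95], [-1.21, 1.97], [-1.09, 1.5], [-2.87, 1.71], [-2.94, -0.07], [-3.05, 3.05]. Speed limits (rad/s): [2.57, 2.57, 3.14, 3.14, 3.14, 3.14].

INTERFACE

Orientations are given as a unit quaternion [x, y, z, w].
In Python, from station import manip gives the robot as it stands. The module is installed in compiled form; this text tells all that it offers.
- The arm moves only by the shell command python3 -m pendant 'ROWS'. ROWS is JSON, a list of rows, each a list of 5 numbers: the finger opening in mm, from 0 to 85.4, then the shift along the tool's x, y, z in mm, then the turn about the tool's z in degrees. In form: [[gripper, dx, dy, dz, spin], ...]. A call has 1 to 10 rows; each row is the pose to reach, as a shift and turn from the pose commanded when the call began, along the tool's axes at that moment; what a row does not reach only later rows make up. A row lasts 1/12 s, in which the tool goes at most 41.7 mm and 7.16 degrees, less where a joint would pass 70% of its speed; a pose out of reach is approached as far as the arm can. A call with a gripper value outside its range is refused whole. The fingers move at their own pace and stop on an object; the grip force is fixed at half the most. Time passes only in rows, so rows that repeat a pose let the fingers close. It gives the time, the measured TCP pose, the force and the opening at its end, in the units of the state.
- manip.sense(): the state, without advancing time (a new reading comes with each control period).
- manip.read_camera(name): name is "scene" or "top" or "wrist"; returns the picture (420x560x3 uint8, red, green, blue); there is no depth.
- manip.camera_info(name): a dict with "fovy" (degrees; the focal length in pixels is half the picture's height over the tangent of half this angle, whatever the lens; pixels are square), "cx", "cy" (the principal point, pixels), "rvec" (rotation vector, rad) and "tvec" (3), from world to camera coordinates, as OpenCV has them; the wrist camera has in their place "T_tool_cam" (4x4, takes a point from camera to tool coordinates, whose origin is the TCP and whose axes are the tool frame's). Camera axes: x right, y down, z forward; pixel columns grow to the right and rows downward; lengths in m; the calibration is good to about 2 mm. A picture is of the moment at which its call begins: read the wrist's pose just before it. camera_info takes no time and is no camera call.
- manip.hand_in(): hands the job in, once; it reports no verdict.
The state is a dict: "clock": time; "qpos": joint angles; "joint_velocities": joint speeds; "joint_efforts": joint torques, N m; "tcp_pos": TCP position; "tool_rot": TCP orientation; "force": force on the tool from outside, world axes, zero at the start; "wrist_torque": the same for the moment, N m; "grip_width": finger opening in m.
Only numpy, scipy, OpenCV 4.12 (cv2) and the standard library are available. Lean on these libraries where they do the work, as an engineer would, in place of code of your own. Each camera call takes 0.05 s, during which the arm holds its last target.

TASK

Pull the hooded lens barrel straight up out of the sprung clips of its rail and lay it into the V-block, bedded in both Vs, about centred between them, with its wide hood pointing away from the V-block's upright back plate. Keep hold of it and finish while still pressing it down, lightly but clearly more than its own weight, so that it bears on both sloping sides of the Vs; do not drop it, press it hard, or disturb the other things on the table.

Things in the scene. Friction and masses are not known exactly. Their poses are not given: they have to be found in the camera images.
- lens_barrel: Aluminium lens barrel, a straight cylinder 28 mm thick with a 30 mm long dark grip band round its middle and a wider black hood with glass at one end; 0.12 to 0.19 kg. Origin on the axis, mid grip band; x axis along the barrel towards the hood. Plain cylinder x = -60 to +64 mm, hood +64 to +78 mm. Balances within 10 mm of the origin; grip it across at the middle.
- barrel_hood (a point): Centre of the open end of the barrel's hood (36 mm across, 14 mm long), on the barrel's axis, 78 mm from the barrel's origin.
- barrel_tail (a point): Centre of the barrel's plain rear end, on its axis, 60 mm from the barrel's origin.
- clip_rail: Storage rail fixed to the table, 150 mm long, 30 mm wide up to z = 6 mm, 16 mm wide above, top at z = 20 mm. Origin on the table under its middle, x along the rail. Spring clips at x = -45 and +45 mm, each 18 mm long, up to 63 mm high, out to y = +-28 mm; between them 72 mm are free for fingers to reach down beside the barrel.
- rail_cradle (a point): Where the barrel's origin is at the start: above the rail's middle, 46 mm over the table, axis level along the rail, hood towards the rail's +x. Two sprung steel jaws on each clip curl over the barrel; pulling straight up forces them apart (about 6 to 15 N over the first 10 mm or so). No jaw needs handling.
- v_block: Steel V-block fixed to the table. Origin on the table midway between its two Vs, x along the grooves, away from the back plate. Base x = -80 to +68 mm, 60 mm wide, top at z = 14 mm. Yokes at x = -45 and +45 mm, each 18 mm long, 48 mm wide, 42 mm high; 72 mm free between them. Upright back plate, 44 mm wide, 52 mm high, inner face at x = -72 mm.
- v_left: The sloping faces of both yokes on the V-block's +y side: one contact line. Each V is 90 degrees, 32 mm wide at its mouth. Same origin and axes as the V-block. The barrel's weight alone puts about 1 N on each side.
- v_right: The sloping faces of both yokes on the V-block's -y side: the other contact line. Same origin and axes as the V-block. A downward push of 6 to 20 N, shared by both sides, is ample. If the barrel is held off to one side, only one face carries the load.
- v_seat (a point): Where the barrel's origin is when it is bedded and centred: on the V-block's middle, 46 mm above the table; the barrel's axis is then level along the V-block's x axis, and the hood, too wide for the Vs, lies beyond the yoke at +x.
- sensor_stand_2: Fixed black block with an upright rod and clamp heads, part of the room, right of and beyond the fixtures; 0.32 m tall, all within 0.11 m of its origin sideways, its head leaning to the back left. Origin under its middle. Keep the arm and gripper clear of it on the way.
- caliper: Bystander: caliper, 64x170x12 mm. Leave alone. Origin under its middle.
- screwdriver: Bystander: screwdriver, 158 mm long, 21 mm thick, lying between the two fixtures. Leave alone. Origin under its middle.
- trial_block: Bystander: small aluminium block with three little brass weights, 32x56x27 mm. Leave alone. Origin under its middle.
- oil_bottle: Bystander: standing oil bottle, 38 mm across, 104 mm tall. Leave alone. Origin under its middle.
- dish_0: Bystander: small white dish, 33 mm across, 12 mm tall. Leave alone. Origin under its middle.
- tape_roll: Bystander: roll of tape lying flat, 100 mm across, 18 mm thick. Leave alone. Origin under its middle.
- gauge_rotor: Bystander: brass disc on a thin arbor, 28 mm across, 76 mm long, lying down. Leave alone. Origin under its middle.

How it is judged:
By the outcome, as a careful person would: the job done as asked, in the order asked, and still so for the second after the job is handed in, while the arm keeps its last pose, push and grip.
It also fails if it takes over 43 s, if anything falls off the work surface, if the arm or the gripper's body presses on something with over 40 N, if the wrist force passes 120 N, or if a joint passes its speed limit or range.

## Working session

There is one attempt and no reset: what is moved stays moved. The work goes in short steps, Python scripts to look and compute and a shell command to move; the robot and the scene stay as the last step left them, time stands still between calls to the robot, and variables do not carry over. Pictures are saved under pics/ and viewed, and the job is handed in when it is done.

```bash
ls; mkdir -p pics
cat > h.py <<'E'
import numpy as np, cv2
from station import manip
def snap(n,f):
    im=manip.read_camera(n); cv2.imwrite(f'pics/{f}.png',im[:,:,::-1]); return im
def K(ci):
    f=210/np.tan(np.radians(ci['fovy'])/2); return f
E
python3 - <<'E'
from h import *
s=manip.sense(); print(s)
for n in ['scene','top','wrist']:
    print(n,manip.camera_info(n))
snap('scene','s0');snap('top','t0')
E
```

```text
pics
{'clock': 0.0, 'qpos': array([-8.32419150e-01,  2.55734735e-01,  1.06947474e-01, -5.30587129e-04,
       -1.42386786e+00, -2.84610977e-01]), 'joint_velocities': array([ 0.00150114,  0.00071153, -0.00013784,  0.00019176, -0.0012895 ,
       -0.00057653]), 'joint_efforts': array([-8.73077752e-04, -3.86625445e+01,  2.37928158e+01,  5.36478236e+00,
       -6.13113429e-03, -3.00839588e-05]), 'tcp_pos': array([ 0.2409398 , -0.49384255,  0.23037115]), 'tool_rot': array([ 5.29960389e-01,  8.48021847e-01,  5.04011384e-04, -8.23772970e-04]), 'force': array([ 0.12377439,  0.58942766, -0.13470815]), 'wrist_torque': array([ 0.00553945, -0.02056594,  0.01068253]), 'grip_width': 0.08527986493100115}
scene {'fovy': 54.08636667639609, 'cx': 272.2630592858756, 'cy': 214.01754005164833, 'rvec': array([ 1.13822524, -2.34430989,  1.01032334]), 'tvec': array([0.30158607, 0.39233078, 0.9211163 ])}
top {'fovy': 45.35976114157501, 'cx': 278.3945176064297, 'cy': 210.40373302182914, 'rvec': array([ 2.19462737, -2.1730691 ,  0.04189016]), 'tvec': array([-0.03354276,  0.55617489,  1.24181001])}
wrist {'fovy': 61.257198459495086, 'cx': 283.57889523003905, 'cy': 211.85766838699587, 'T_tool_cam': array([[ 9.99999572e-01,  9.05508309e-04,  1.91173973e-04,
         2.76400861e-05],
       [-9.19484628e-04,  9.48651265e-01,  3.16322512e-01,
        -8.05497273e-02],
       [ 1.05075232e-04, -3.16322552e-01,  9.48651692e-01,
        -1.42992107e-01],
       [ 0.00000000e+00,  0.00000000e+00,  0.00000000e+00,
         1.00000000e+00]])}
```

View pics/s0.png

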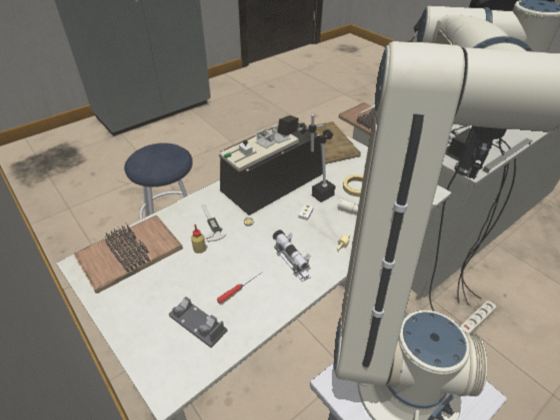

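View pics/t0.png

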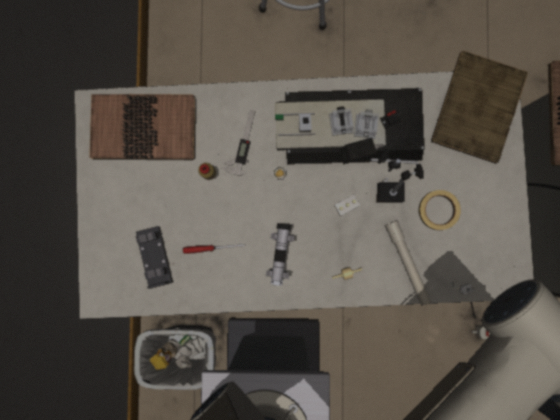

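The scene view shows the barrel in its rail at about (290,253) and the V-block at about (197,320). In the top view the barrel is at about (282,253), V-block (154,257) and sensor stand (391,192). I'll zoom in next.

Run:
```python
import cv2
t=cv2.imread('pics/t0.png'); s=cv2.imread('pics/s0.png')
a=cv2.resize(t[215:295,130:310],None,fx=4.4,fy=4.4,interpolation=cv2.INTER_CUBIC)
cv2.imwrite('pics/t0z.png',a)
b=cv2.resize(s[220:350,160:320],None,fx=4.5,fy=4.5,interpolation=cv2.INTER_CUBIC)
cv2.imwrite('pics/s0z.png',b)
```

```text
(no output)
```

View pics/t0z.png

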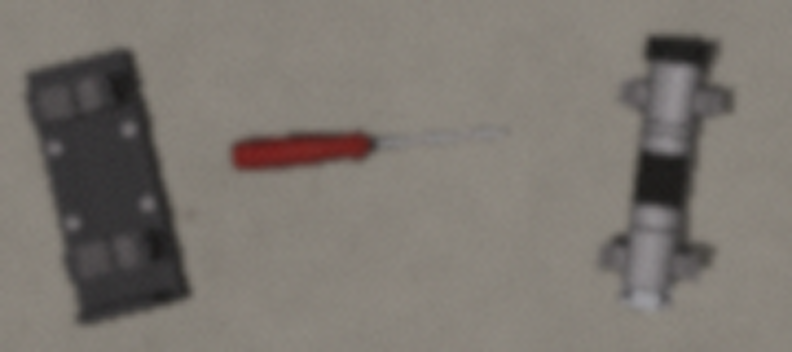

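View pics/s0z.png

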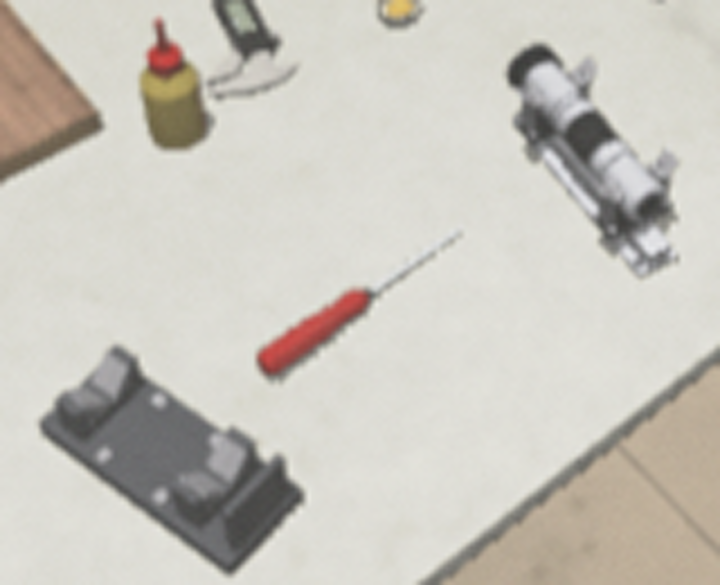

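```bash
cat >> h.py <<'E'
def ray(n,px,z):
    ci=manip.camera_info(n); f=K(ci)
    R,_=cv2.Rodrigues(ci['rvec']); C=-R.T@ci['tvec']
    d=R.T@np.array([(px[0]-ci['cx'])/f,(px[1]-ci['cy'])/f,1])
    return C+d*(z-C[2])/d[2]
def proj(n,P):
    ci=manip.camera_info(n); f=K(ci); R,_=cv2.Rodrigues(ci['rvec'])
    c=(R@np.asarray(P,float).T).T+ci['tvec']
    return np.c_[f*c[:,0]/c[:,2]+ci['cx'],f*c[:,1]/c[:,2]+ci['cy']]
def wray(st,px,z):
    from scipy.spatial.transform import Rotation as Ro
    ci=manip.camera_info('wrist'); f=K(ci); T=ci['T_tool_cam']; Rt=Ro.from_quat(st['tool_rot']).as_matrix()
    C=st['tcp_pos']+Rt@T[:3,3]; d=Rt@T[:3,:3]@np.array([(px[0]-ci['cx'])/f,(px[1]-ci['cy'])/f,1])
    return C+d*(z-C[2])/d[2]
def wproj(st,P):
    from scipy.spatial.transform import Rotation as Ro
    ci=manip.camera_info('wrist'); f=K(ci); T=ci['T_tool_cam']; Rt=Ro.from_quat(st['tool_rot']).as_matrix()
    c=(np.asarray(P,float)-st['tcp_pos'])@Rt; c=(c-T[:3,3])@T[:3,:3]
    return np.c_[f*c[:,0]/c[:,2]+ci['cx'],f*c[:,1]/c[:,2]+ci['cy']]
E
python3 - <<'E'
from h import *
tz=lambda p:(130+(p[0]+.5)/4.4-.5,215+(p[1]+.5)/4.4-.5)
sz=lambda p:(160+(p[0]+.5)/4.5-.5,220+(p[1]+.5)/4.5-.5)
np.set_printoptions(precision=4,suppress=True)
b=[ray('top',tz(p),z) for p,z in [((663,180),.058),((682,50),.064),((645,300),.05)]]
print('barrel top',*b)
d=b[1]-b[2];print(np.degrees(np.arctan2(d[1],d[0])),np.linalg.norm(d[:2]))
print('band scene',ray('scene',sz((592,132)),.058))
v=[ray('top',tz(p),.014) for p in [(28,74),(130,48),(188,295)]]
print('vblock',*v, np.linalg.norm(v[0]-v[1]),np.linalg.norm(v[2]-v[1]))
dots=np.array([ray('top',tz(p),.014) for p in [(55,148),(129,129),(73,222),(148,204)]]);print(dots,dots.mean(0))
d=(dots[0]+dots[1]-dots[2]-dots[3])/2;print(np.degrees(np.arctan2(d[1],d[0])),d)
dots=np.array([ray('scene',sz(p),.014) for p in [(103,455),(159,400),(161,495),(219,440)]]);print(dots,dots.mean(0))
d=(dots[0]+dots[1]-dots[2]-dots[3])/2;print(np.degrees(np.arctan2(d[1],d[0])),d)
print('stand',ray('top',(391,192),.02))
E
```

```text
barrel top [ 0.4455 -0.0345  0.058 ] [ 0.5164 -0.0443  0.064 ] [ 0.3795 -0.0252  0.05  ]
-7.9182162472791395 0.1382668405025364
band scene [ 0.4428 -0.032   0.058 ]
vblock [0.5003 0.3292 0.014 ] [0.5157 0.271  0.014 ] [0.3761 0.2347 0.014 ] 0.06013459884820347 0.14430579657707457
[[0.4584 0.3126 0.014 ]
 [0.4696 0.2705 0.014 ]
 [0.4165 0.3012 0.014 ]
 [0.4272 0.2587 0.014 ]] [0.4429 0.2857 0.014 ]
15.414402576562518 [0.0421 0.0116 0.    ]
[[0.4565 0.311  0.014 ]
 [0.4685 0.2681 0.014 ]
 [0.4148 0.2984 0.014 ]
 [0.4248 0.2551 0.014 ]] [0.4411 0.2832 0.014 ]
16.68542367358027 [0.0427 0.0128 0.    ]
stand [ 0.6047 -0.3079  0.02  ]
```

```bash
python3 -m pendant '[[85,32,38,0,5],[85,64,76,0,10],[85,96,114,0,15],[85,128,152,0,20],[85,160,190,0,25],[85,192,228,0,30],[85,224,266,0,34],[85,256,304,0,34],[85,288,342,0,34],[85,305,364,0,34]]'
```

```text
clock: 0.93
tcp_pos: [0.4097, -0.113, 0.2313]
tool_rot: [0.755, 0.656, 0.0, -0.0]
force: [1.6, -0.6, 0.5]
grip_width: 0.0849
```

```bash
python3 -m pendant '[[85,27,7,0,0],[85,27,7,0,0],[85,27,7,0,0],[85,27,7,0,0],[85,27,7,0,0]]'
python3 - <<'E'
from h import *
s=manip.sense(); print(s['tcp_pos'],s['tool_rot'],s['force']); snap('wrist','w1')
E
```

```text
clock: 1.35
tcp_pos: [0.4199, -0.0901, 0.2312]
tool_rot: [0.755, 0.656, -0.0, -0.0]
force: [0.5, -0.4, -0.1]
grip_width: 0.0849
[ 0.41993258 -0.09011218  0.2311561 ] [ 7.55078753e-01  6.55634066e-01 -1.88387057e-04 -1.10731947e-04] [ 0.49524337 -0.40495576 -0.07076547]
```

View pics/w1.png

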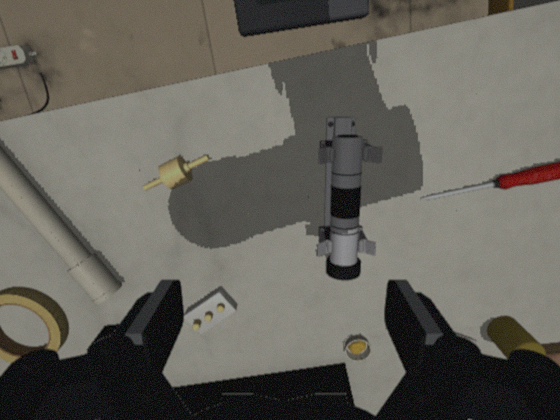

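Run:
```python
from h import *
w=cv2.imread('pics/w1.png'); cv2.imwrite('pics/w1z.png',cv2.resize(w[110:290,290:400],None,fx=3.3,fy=3.3,interpolation=cv2.INTER_CUBIC))
```

```text
(no output)
```

View pics/w1z.png

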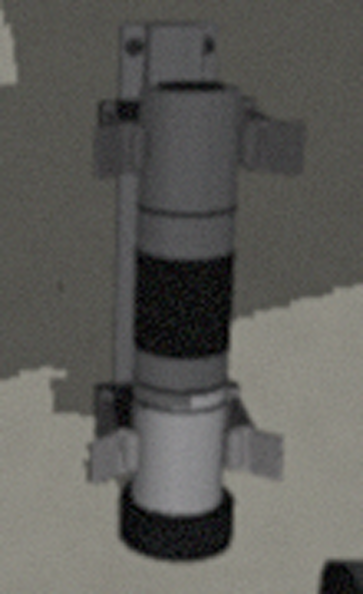

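Run:
```python
from h import *
np.set_printoptions(precision=4,suppress=True)
s=manip.sense()
z=lambda p:(290+(p[0]+.5)/3.3-.5,110+(p[1]+.5)/3.3-.5)
a=wray(s,z((184.5,307)),.058); print(a)
p=[wray(s,z(q),.047) for q in [(190,110),(184.5,307),(179.5,490),(176.5,530)]];print(p)
d=p[2]-p[0];print(np.degrees(np.arctan2(d[1],d[0])))
l,r=wray(s,z((136,307)),.047),wray(s,z((233,307)),.047);print(np.linalg.norm(l-r))
```

```text
[ 0.4436 -0.0348  0.058 ]
[array([ 0.3906, -0.0269,  0.047 ]), array([ 0.4472, -0.0333,  0.047 ]), array([ 0.5058, -0.0398,  0.047 ]), array([ 0.5194, -0.042 ,  0.047 ])]
-6.386525462047089
0.028338747442295142
```

```bash
python3 -m pendant '[[85,30,8,20,0],[85,59,16,45,0],[85,59,16,70,0],[85,59,16,70,0],[85,59,16,70,0],[85,59,16,70,0]]'
python3 - <<'E'
from h import *
s=manip.sense(); print(s['tcp_pos'],s['tool_rot'],s['force']); w=snap('wrist','w2')
E
```

```text
clock: 1.9
tcp_pos: [0.445, -0.0342, 0.1629]
tool_rot: [0.755, 0.656, 0.001, 0.001]
force: [0.5, -1.5, 0.2]
grip_width: 0.0846
[ 0.4450446  -0.03421105  0.16285589] [7.55058824e-01 6.55656261e-01 5.70249702e-04 8.44829125e-04] [ 0.455823   -1.45663541  0.23873416]
```

View pics/w2.png

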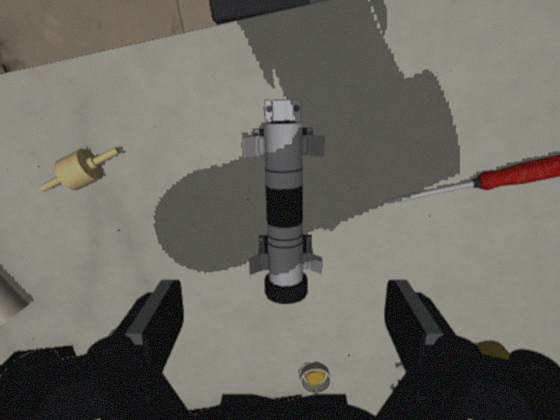

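Run:
```python
from h import *
w=cv2.imread('pics/w2.png'); cv2.imwrite('pics/w2z.png',cv2.resize(w[90:310,230:340],None,fx=2.7,fy=2.7,interpolation=cv2.INTER_CUBIC))
g=cv2.cvtColor(w,cv2.COLOR_BGR2GRAY)
for r in [135,160,190,207,220,293]: print(r,list(enumerate(g[r,258:312].tolist(),258)) if 0 else g[r,258:312].tolist())
print(g[170:240:1,284].tolist())
```

```text
135 [69, 62, 47, 45, 38, 40, 74, 85, 90, 100, 107, 112, 122, 124, 125, 131, 136, 132, 140, 140, 137, 145, 146, 149, 148, 149, 149, 155, 152, 150, 145, 149, 151, 145, 141, 135, 100, 81, 74, 77, 66, 76, 70, 62, 48, 51, 53, 49, 54, 62, 68, 68, 60, 64]
160 [87, 86, 90, 87, 88, 87, 72, 69, 68, 69, 74, 76, 79, 82, 84, 83, 88, 83, 84, 88, 83, 88, 90, 89, 85, 89, 86, 91, 88, 79, 86, 86, 84, 87, 85, 80, 82, 79, 80, 77, 72, 67, 64, 65, 73, 84, 90, 90, 87, 89, 84, 86, 86, 91]
190 [85, 90, 89, 89, 85, 88, 84, 64, 23, 5, 19, 16, 14, 21, 20, 28, 11, 28, 25, 25, 36, 23, 30, 21, 12, 26, 16, 12, 32, 25, 7, 12, 23, 17, 23, 7, 10, 22, 15, 7, 14, 23, 19, 9, 48, 81, 85, 90, 88, 85, 89, 88, 84, 88]
207 [84, 90, 87, 90, 86, 85, 86, 86, 50, 26, 4, 17, 10, 23, 18, 9, 12, 16, 9, 8, 22, 15, 27, 21, 13, 17, 21, 28, 8, 24, 16, 21, 23, 16, 16, 26, 16, 14, 21, 15, 21, 19, 19, 6, 45, 84, 87, 93, 84, 84, 81, 86, 86, 86]
220 [85, 85, 86, 83, 84, 85, 88, 84, 70, 37, 15, 16, 14, 21, 14, 16, 11, 26, 23, 8, 18, 13, 21, 24, 27, 14, 9, 14, 28, 20, 21, 29, 8, 14, 27, 20, 28, 18, 18, 21, 14, 10, 6, 23, 50, 84, 87, 86, 88, 87, 82, 88, 82, 89]
293 [143, 147, 144, 145, 148, 149, 124, 71, 32, 16, 20, 14, 26, 18, 24, 34, 25, 18, 36, 17, 22, 18, 13, 15, 14, 26, 27, 19, 29, 29, 23, 6, 32, 30, 32, 28, 29, 21, 13, 17, 23, 29, 17, 17, 24, 22, 4, 15, 48, 102, 139, 146, 143, 146]
[78, 53, 58, 75, 90, 88, 87, 91, 86, 88, 84, 89, 91, 84, 86, 86, 89, 89, 70, 34, 16, 24, 27, 21, 19, 12, 19, 9, 10, 16, 31, 19, 15, 29, 10, 27, 21, 21, 13, 24, 13, 16, 13, 13, 17, 6, 28, 21, 11, 14, 9, 26, 24, 26, 27, 20, 20, 43, 73, 88, 83, 89, 83, 83, 88, 89, 85, 90, 82, 68]
```

View pics/w2z.png

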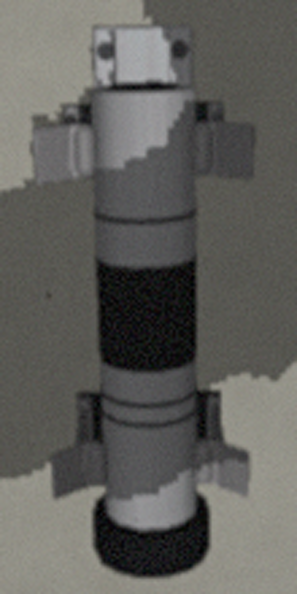

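Run:
```python
from h import *
np.set_printoptions(precision=4,suppress=True)
s=manip.sense()
p=np.array([wray(s,q,.047) for q in [(283.0,160),(283.9,190),(284.4,207),(284.7,220),(285.9,293)]]);print(p)
c=np.polyfit(p[:,0],p[:,1],1);print(np.degrees(np.arctan(c[0])),np.polyval(c,.4445))
a,b=wray(s,(284,188.5),.060),wray(s,(284,227.3),.060);print(a,b,(a+b)/2,np.linalg.norm(a-b))
from scipy.spatial.transform import Rotation as Ro
R=Ro.from_quat(s['tool_rot']).as_matrix();print(R)
print(s['qpos'])
```

```text
[[ 0.4116 -0.0292  0.047 ]
 [ 0.4342 -0.0317  0.047 ]
 [ 0.4476 -0.0332  0.047 ]
 [ 0.4582 -0.0344  0.047 ]
 [ 0.5225 -0.0424  0.047 ]]
-6.843117388272836 -0.03294091596371723
[ 0.4297 -0.031   0.06  ] [ 0.4591 -0.0351  0.06  ] [ 0.4444 -0.0331  0.06  ] 0.029741322627572595
[[ 0.1403  0.9901  0.0031]
 [ 0.9901 -0.1403 -0.0001]
 [ 0.0004  0.003  -1.    ]]
[ 0.2774  0.0827 -0.2794  0.001  -1.2058 -1.9894]
```

```bash
python3 -m pendant '[[85,1,-0.5,30,-1.2],[85,1,-0.5,60,-1.2],[85,1,-0.5,85,-1.2],[85,1,-0.5,105,-1.2],[85,1,-0.5,120,-1.2],[85,1,-0.5,130,-1.2],[85,1,-0.5,137,-1.2],[85,1,-0.5,137,-1.2],[85,1,-0.5,137,-1.2]]'
python3 - <<'E'
from h import *
s=manip.sense(); print(s['tcp_pos'],s['tool_rot'],s['force']); w=snap('wrist','w3')
E
```

```text
clock: 2.7
tcp_pos: [0.4449, -0.0323, 0.0252]
tool_rot: [0.748, 0.664, 0.001, 0.0]
force: [-0.3, 0.0, -0.7]
grip_width: 0.0853
[ 0.44490776 -0.03232657  0.02524149] [7.47907040e-01 6.63803020e-01 6.03819314e-04 4.95240204e-04] [-0.25049884  0.01781836 -0.68380444]
```

View pics/w3.png

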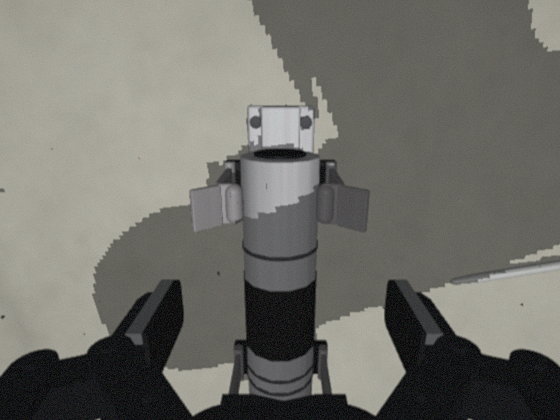

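Run:
```python
from h import *
np.set_printoptions(precision=4,suppress=True)
s=manip.sense()
for y in (278,359): print(wray(s,(280.5,y),.060))
print(wray(s,(280,270),.048),wray(s,(280.5,320),.048),wray(s,(281,180),.048))
```

```text
[ 0.4245 -0.0303  0.06  ]
[ 0.4584 -0.0344  0.06  ]
[ 0.4277 -0.031   0.048 ] [ 0.4499 -0.0335  0.048 ] [ 0.3932 -0.0264  0.048 ]
```

```bash
python3 -m pendant '[[85,-0.7,-1,0,0],[40,-0.7,-1,0,0],[20,-0.7,-1,0,0],[20,-0.7,-1,0,0],[20,-0.7,-1,0,0],[20,-0.7,-1,0,0],[20,-0.7,-1,0,0],[20,-0.7,-1,0,0],[20,-0.7,-1,0,0],[20,-0.7,-1,0,0]]';python3 - <<'E'
from h import *
s=manip.sense(); print(s['tcp_pos'],s['tool_rot'],s['force'],s['wrist_torque']); w=snap('wrist','w4')
E
```

```text
clock: 3.58
tcp_pos: [0.443, -0.0334, 0.0247]
tool_rot: [0.748, 0.664, -0.0, 0.0]
force: [-0.2, -4.3, 5.9]
grip_width: 0.0263
[ 0.44298637 -0.03342142  0.0247162 ] [ 7.47619105e-01  6.64127416e-01 -4.90977477e-04  4.56713193e-04] [-0.18884816 -4.28478114  5.94104866] [-1.67340814  0.47534316  0.02487632]
```

View pics/w4.png

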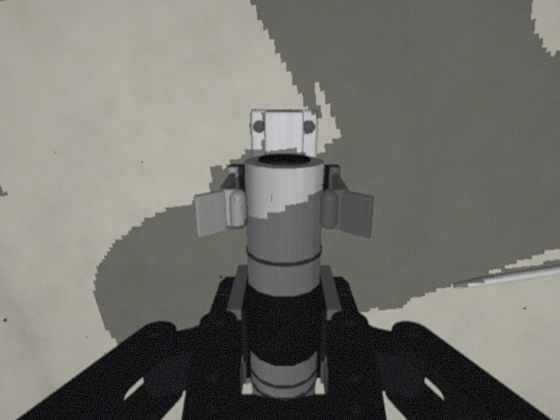

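```bash
python3 -m pendant '[[15,0,0,-2,0],[15,0,0,-5,0],[15,0,0,-8,0],[15,0,0,-12,0],[15,0,0,-16,0],[15,0,0,-20,0],[15,0,0,-25,0],[15,0,0,-30,0],[15,0,0,-30,0]]';python3 - <<'E'
from h import *
s=manip.sense(); print(s['tcp_pos'],s['tool_rot'],s['force'],s['wrist_torque']); w=snap('wrist','w5')
E
```

```text
clock: 4.38
tcp_pos: [0.4444, -0.0323, 0.056]
tool_rot: [0.748, 0.664, 0.002, 0.001]
force: [0.2, -0.2, -1.9]
grip_width: 0.0266
[ 0.44441144 -0.03233441  0.05597109] [0.74763191 0.66411091 0.00153031 0.00093743] [ 0.16365053 -0.15050613 -1.89851975] [-0.00207292 -0.02064261 -0.02009752]
```

View pics/w5.png

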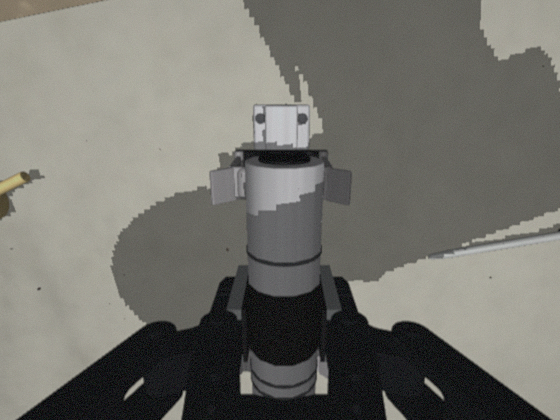

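```bash
python3 -m pendant '[[15,0,0,-25,0],[15,0,0,-55,0],[15,0,0,-90,0],[15,15,-2,-110,-3],[15,45,-5,-120,-7],[15,80,-10,-120,-12],[15,115,-14,-120,-17],[15,150,-18,-120,-21],[15,175,-21,-120,-22],[15,184,-22,-120,-22]]'; python3 -m pendant '[[15,0,0,0,0],[15,0,0,0,0],[15,0,0,0,0]]';python3 - <<'E'
from h import *
s=manip.sense(); print(s['tcp_pos'],s['tool_rot'],s['force'],s['wrist_torque']); w=snap('wrist','w6')
E
```

```text
clock: 5.27
tcp_pos: [0.4427, 0.1557, 0.174]
tool_rot: [0.606, 0.795, 0.0, -0.0]
force: [0.4, -0.9, -1.7]
grip_width: 0.026
clock: 5.52
tcp_pos: [0.4428, 0.1518, 0.1742]
tool_rot: [0.608, 0.794, -0.0, -0.0]
force: [0.7, 0.3, -2.0]
grip_width: 0.0265
[0.44280135 0.15180023 0.17415859] [ 6.07693753e-01  7.94171408e-01 -2.74225975e-04 -3.72905861e-05] [ 0.70028152  0.29761269 -1.99203769] [-0.04229847 -0.01440688 -0.00144442]
```

View pics/w6.png

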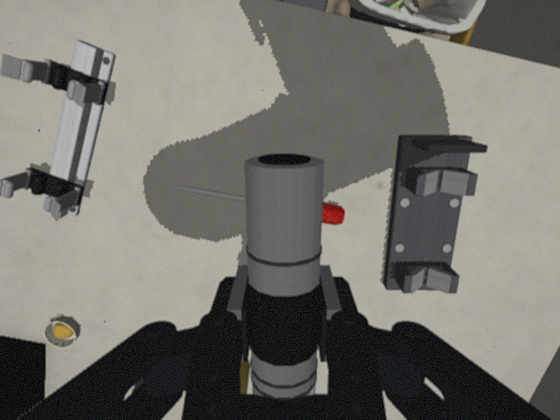

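Run:
```python
from h import *
w=cv2.imread('pics/w6.png'); cv2.imwrite('pics/w6z.png',cv2.resize(w[125:305,375:495],None,fx=3.3,fy=3.3,interpolation=cv2.INTER_CUBIC))
s=manip.sense()
g=cv2.cvtColor(w,cv2.COLOR_BGR2GRAY).astype(float)
P=[]
for x,y in [(405,203),(453,203),(399,248),(447,248)]:
    q=g[y-7:y+8,x-7:x+8]; m=np.clip(q-np.median(q)-40,0,None); yy,xx=np.mgrid[y-7:y+8,x-7:x+8]
    c=((m*xx).sum()/m.sum(),(m*yy).sum()/m.sum()); p=wray(s,c,.0145); P.append(p); print(c,p)
P=np.array(P); print(P.mean(0)); d=P[:2].mean(0)-P[2:].mean(0); print(np.degrees(np.arctan2(-d[1],-d[0])),np.linalg.norm(d),np.linalg.norm(P[0]-P[1]))
e=P[1]-P[0];print(np.degrees(np.arctan2(e[1],e[0]))-90)
from scipy.spatial.transform import Rotation as Ro
R=Ro.from_quat(s['tool_rot']).as_matrix();print(np.degrees(np.arctan2(R[1,1],R[0,1])))
```

```text
(np.float64(404.45481263776634), np.float64(202.22189566495223)) [0.42546059 0.25879069 0.0145    ]
(np.float64(453.92406985573274), np.float64(202.68337129840546)) [0.41430828 0.30152638 0.0145    ]
(np.float64(399.1812765957447), np.float64(247.67829787234044)) [0.46816094 0.27022221 0.0145    ]
(np.float64(449.20797907128843), np.float64(249.32047089601048)) [0.45751035 0.31583812 0.0145    ]
[0.44136004 0.28659435 0.0145    ]
16.68243648148987 0.044838434834874534 0.044166880377519785
14.625726926845445
15.12680383463912
```

View pics/w6z.png

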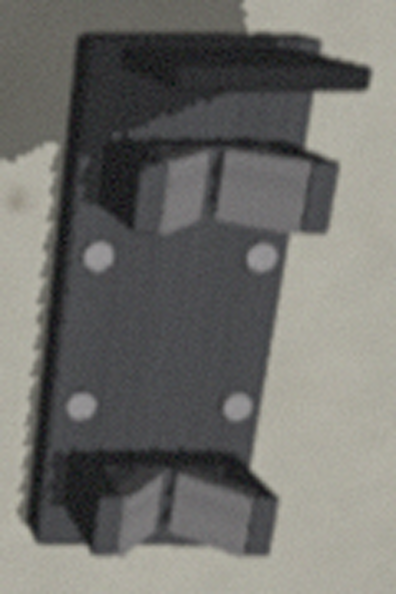

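Run:
```python
from h import *
np.set_printoptions(precision=4,suppress=True)
s=manip.sense()
z=lambda p:(375+(p[0]+.5)/3.3-.5,125+(p[1]+.5)/3.3-.5)
P=np.array([wray(s,z(q),.0142) for q in [(98,257),(262,257),(82,406),(238,407)]]);print(P,P.mean(0))
d=P[2:].mean(0)-P[:2].mean(0);e=P[1]+P[3]-P[0]-P[2];print(np.degrees(np.arctan2(d[1],d[0])),np.degrees(np.arctan2(e[1],e[0]))-90)
# groove line and mouth corners
G=np.array([wray(s,z(q),.026) for q in [(216,150),(211,221),(170,462),(163,535)]]);print(G)
d=G[2:].mean(0)-G[:2].mean(0);print(np.degrees(np.arctan2(d[1],d[0])),G.mean(0))
# predicted model overlay
def mod(c,th):
    t=np.radians(th);u=np.array([np.cos(t),np.sin(t),0]);v=np.array([-u[1],u[0],0]);c=np.array([*c,0])
    W=lambda x,y,zz:c+u*x+v*y+np.array([0,0,zz])
    segs=[]
    for x0 in(-54,-36,36,54):
        pts=[(-24,14),(-24,42),(-16,42),(0,26),(16,42),(24,42),(24,14)]
        segs.append([W(x0/1e3,a/1e3,b/1e3) for a,b in pts])
    segs.append([W(a/1e3,b/1e3,.014) for a,b in [(-80,-30),(68,-30),(68,30),(-80,30),(-80,-30)]])
    segs.append([W(-.072,-.022,.014),W(-.072,-.022,.052),W(-.072,.022,.052),W(-.072,.022,.014)])
    return segs
im=cv2.imread('pics/w6.png')[125:305,375:495]
im=cv2.resize(im,None,fx=3.3,fy=3.3,interpolation=cv2.INTER_CUBIC)
for sg in mod((.4418,.2852),15.4):
    p=(wproj(s,np.array(sg))-[375,125]+.5)*3.3-.5
    cv2.polylines(im,[np.round(p).astype(int)],False,(0,255,0),1)
cv2.imwrite('pics/w6o.png',im)
```

```text
[[0.4258 0.2589 0.0142]
 [0.4142 0.3017 0.0142]
 [0.4682 0.2706 0.0142]
 [0.4569 0.3133 0.0142]] [0.4413 0.2862 0.0142]
15.282510640827558 14.984880965741269
[[0.3892 0.2724 0.026 ]
 [0.4068 0.2785 0.026 ]
 [0.4736 0.2947 0.026 ]
 [0.4954 0.3016 0.026 ]]
14.73168915795871 [0.4413 0.2868 0.026 ]
```

View pics/w6o.png

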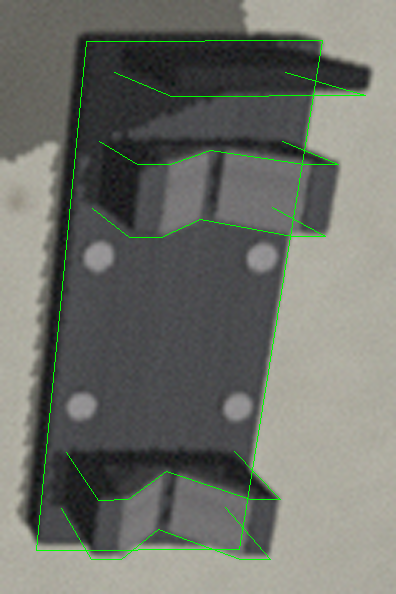

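```bash
python3 -m pendant '[[15,25,7,0,0],[15,55,15,10,0],[15,90,24,20,0],[15,115,30,40,0],[15,130,34,60,0],[15,130,34,75,0],[15,130,34,80,0],[15,130,34,80,0],[15,130,34,80,0],[15,130,34,80,0]]';python3 - <<'E'
from h import *
s=manip.sense(); print(s['tcp_pos'],s['tool_rot'],s['force'],s['wrist_torque']); w=snap('wrist','w7');snap('scene','s7')
b=cv2.imread('pics/s7.png');cv2.imwrite('pics/s7z.png',cv2.resize(b[220:350,130:290],None,fx=4.5,fy=4.5,interpolation=cv2.INTER_CUBIC))
E
```

```text
clock: 6.4
tcp_pos: [0.4426, 0.2867, 0.0957]
tool_rot: [0.608, 0.794, 0.001, 0.0]
force: [0.2, -0.8, -1.2]
grip_width: 0.0258
[0.44260382 0.28672109 0.09574959] [6.07747790e-01 7.94129186e-01 1.16486669e-03 3.20133897e-04] [ 0.16540371 -0.81101197 -1.18219966] [-0.03144166 -0.00029249 -0.02203683]
```

View pics/w7.png

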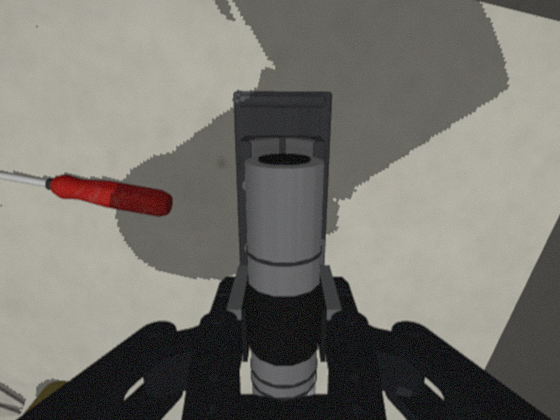

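View pics/s7z.png

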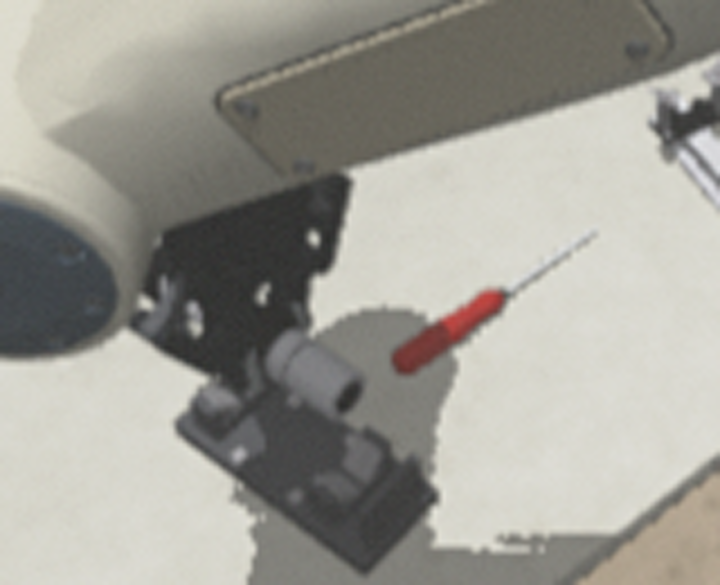

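Run:
```python
from h import *
np.set_printoptions(precision=4,suppress=True)
w=cv2.imread('pics/w7.png'); cv2.imwrite('pics/w7z.png',cv2.resize(w[85:305,225:345],None,fx=2.7,fy=2.7,interpolation=cv2.INTER_CUBIC))
```

```text
(no output)
```

View pics/w7z.png

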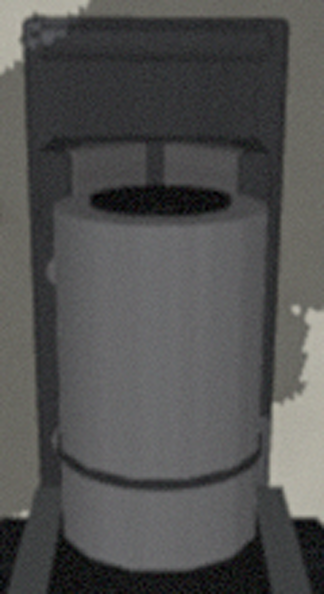

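Run:
```python
from h import *
from scipy.spatial.transform import Rotation as Ro
np.set_printoptions(precision=4,suppress=True)
s=manip.sense(); R=Ro.from_quat(s['tool_rot']).as_matrix()
z=lambda p:(225+(p[0]+.5)/2.7-.5,85+(p[1]+.5)/2.7-.5)
for n,q,h in [('groove',(155,165),.026),('mouth',(155.5,165),.042),('base',(156.5,25),.014),('plate/base',(155,450),.014),('brl',(160.5,230),.117),('brl',(161.5,450),.117),('brl',(161.5,520),.117)]:
    p=wray(s,z(q),h); print(n,p,((p-s['tcp_pos'])@R)*1e3)
for q in [(49,450),(267,450),(35,230),(277,230)]:
    p=wray(s,z(q),.014); print(p,((p-s['tcp_pos'])@R)*1e3)
print(R, manip.sense()['tcp_pos'])
```

```text
groove [0.3934 0.273  0.026 ] [ -0.7065 -51.1108  69.527 ]
mouth [0.3912 0.2726 0.042 ] [ -0.5389 -53.3292  53.5223]
base [0.3651 0.2657 0.014 ] [ -0.4094 -80.3604  81.464 ]
plate/base [0.4652 0.2924 0.014 ] [-0.786  23.2279 81.688 ]
brl [0.3888 0.2728 0.117 ] [  0.3717 -55.425  -21.4814]
brl [0.4187 0.2811 0.117 ] [  0.5545 -24.4032 -21.4139]
brl [0.4292 0.2839 0.117 ] [  0.5736 -13.4623 -21.3902]
[0.4723 0.2661 0.014 ] [-28.0085  23.2392  81.6562]
[0.4576 0.3202 0.014 ] [27.9852 23.2159 81.7217]
[0.4173 0.2499 0.014 ] [-29.293  -34.0822  81.5305]
[0.4022 0.3054 0.014 ] [ 28.2522 -34.1222  81.5977]
[[-0.2615  0.9652  0.0018]
 [ 0.9652  0.2615  0.0017]
 [ 0.0012  0.0022 -1.    ]] [0.4424 0.2869 0.0956]
```

```bash
python3 -m pendant '[[15,-1,-1,12,0],[15,-1,-1,28,0],[15,-1,-1,42,0],[15,-1,-1,52,0],[15,-1,-1,59,0],[15,-1,-1,64,0],[15,-1,-1,66,0],[15,-1,-1,66,0],[15,-1,-1,66,0],[15,-1,-1,66,0]]';python3 - <<'E'
from h import *
s=manip.sense(); print(s['tcp_pos'],s['tool_rot'],s['force'],s['wrist_torque']); w=snap('wrist','w8')
cv2.imwrite('pics/w8z.png',cv2.resize(cv2.imread('pics/w8.png')[85:305,215:355],None,fx=2.7,fy=2.7,interpolation=cv2.INTER_CUBIC))
E
```

```text
clock: 7.33
tcp_pos: [0.4413, 0.2862, 0.0289]
tool_rot: [0.607, 0.794, 0.001, 0.0]
force: [0.8, 0.1, -1.8]
grip_width: 0.027
[0.44134462 0.28617431 0.02894468] [6.07311312e-01 7.94463682e-01 6.44438628e-04 1.13637951e-04] [ 0.81852449  0.12262737 -1.78408429] [ 0.01195403 -0.05069258 -0.02167383]
```

View pics/w8z.png

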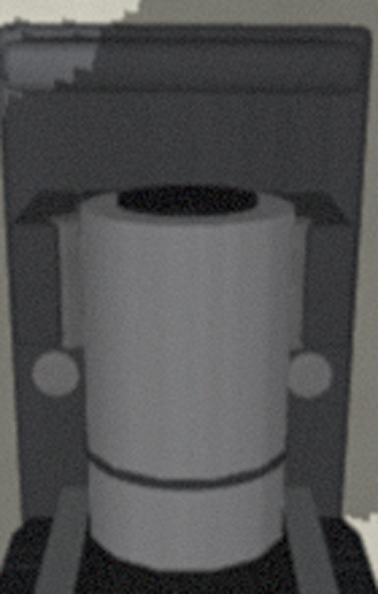

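```bash
python3 -m pendant '[[15,-0.5,0,1,0],[15,-0.5,0,2,0],[15,-0.5,0,3,0],[15,-0.5,0,3,0],[15,-0.5,0,3,0]]'; python3 -m pendant '[[15,0,0,0.7,0],[15,0,0,0.7,0],[15,0,0,0.7,0]]'; python3 -c "
from h import *
s=manip.sense();print(s['tcp_pos'],s['force'],s['wrist_torque'])"
```

```text
clock: 7.8
tcp_pos: [0.441, 0.2852, 0.0252]
tool_rot: [0.607, 0.794, -0.0, -0.0]
force: [-0.3, -1.3, -1.8]
grip_width: 0.0262
clock: 8.05
tcp_pos: [0.4412, 0.2853, 0.0249]
tool_rot: [0.607, 0.794, 0.0, 0.0]
force: [-2.2, -0.5, 2.7]
grip_width: 0.0264
[0.44117183 0.28528657 0.02490885] [-2.17580808 -0.50625176  2.67028094] [-0.3058091   0.43259645 -0.06838812]
```

```bash
python3 -m pendant '[[15,0,0,0.5,0],[15,0,0,0.5,0],[15,0,0,0.5,0],[15,0,0,0.5,0]]'; python3 -c "
from h import *
from scipy.spatial.transform import Rotation as Ro
s=manip.sense();R=Ro.from_quat(s['tool_rot']).as_matrix();print(s['tcp_pos'],s['force']@R,s['wrist_torque']@R,R)"
```

```text
clock: 8.38
tcp_pos: [0.4412, 0.2853, 0.0248]
tool_rot: [0.607, 0.794, 0.0, 0.0]
force: [-3.1, -0.9, 6.5]
grip_width: 0.0261
[0.44122813 0.28531116 0.02484627] [-0.04039116 -3.20087592 -6.47617101] [ 1.06249997 -0.23664059  0.11086745] [[-2.62292595e-01  9.64988246e-01  5.29576054e-04]
 [ 9.64988386e-01  2.62292499e-01  2.43980304e-04]
 [ 9.65342987e-05  5.75028969e-04 -9.99999830e-01]]
```

Run:
```python
from h import *
snap('wrist','w9');snap('scene','s9')
b=cv2.imread('pics/s9.png');cv2.imwrite('pics/s9z.png',cv2.resize(b[260:360,160:250],None,fx=6,fy=6,interpolation=cv2.INTER_CUBIC))
cv2.imwrite('pics/w9z.png',cv2.resize(cv2.imread('pics/w9.png')[85:395,205:365],None,fx=1.9,fy=1.9,interpolation=cv2.INTER_CUBIC))
s=manip.sense();print(s['force'],s['wrist_torque'])
```

```text
[-3.24793601 -0.86098379  6.79702948] [-0.55208323  0.99594183 -0.12475956]
```

View pics/s9z.png

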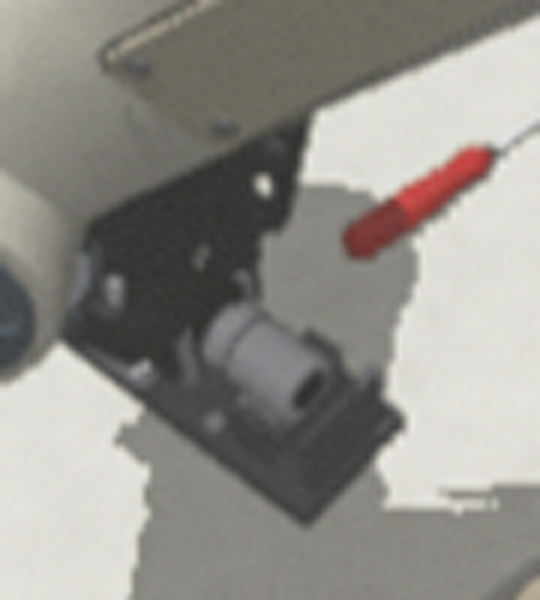

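View pics/w9z.png

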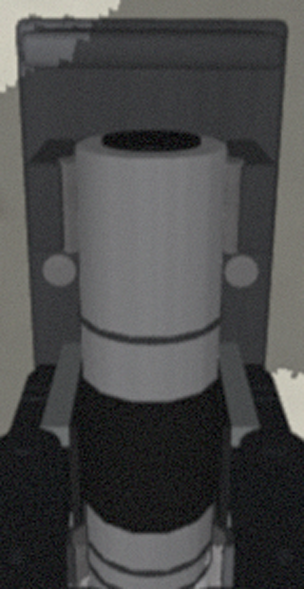

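```bash
cat > r.py <<'E'
from h import *
from scipy.spatial.transform import Rotation as Ro
np.set_printoptions(precision=3,suppress=True)
s=manip.sense();R=Ro.from_quat(s['tool_rot']).as_matrix();print('tcp',s['tcp_pos']*1e3,'F',s['force']@R,'T',s['wrist_torque']@R,'tilt',R[:,2],'w',s['grip_width'],s['clock'])
E
python3 -m pendant '[[15,0,-0.5,0,0],[15,0,-0.5,0,0],[15,0,-0.5,0,0],[15,0,-0.5,0,0]]' >/dev/null; python3 r.py
```

```text
tcp [441.188 285.308  24.841] F [-0.29  -1.237 -5.906] T [ 0.476 -0.495  0.116] tilt [ 0.001  0.    -1.   ] w 0.026411738852377617 8.8167
```

```bash
python3 -m pendant '[[15,-0.3,-0.3,0.5,0],[15,-0.3,-0.3,0.5,0],[15,-0.3,-0.3,0.5,0],[15,-0.3,-0.3,0.5,0]]' >/dev/null; python3 r.py; for i in 1 2 3; do python3 -m pendant '[[15,0,0,0,0]]' >/dev/null; python3 r.py; done
```

```text
tcp [441.222 285.342  24.843] F [-0.89  -2.523 -8.509] T [ 0.722 -0.37   0.15 ] tilt [ 0.002  0.001 -1.   ] w 0.026309676764580254 9.15
tcp [441.233 285.312  24.816] F [-0.913 -2.419 -8.606] T [ 0.688 -0.357  0.107] tilt [ 0.002  0.001 -1.   ] w 0.026318533896247106 9.2333
tcp [441.204 285.338  24.801] F [-1.003 -2.691 -8.933] T [ 0.71  -0.335  0.085] tilt [ 0.002  0.001 -1.   ] w 0.026143936224830598 9.3167
tcp [441.218 285.322  24.815] F [-1.498 -1.63  -8.953] T [ 0.721 -0.33   0.116] tilt [ 0.002  0.001 -1.   ] w 0.026409836593522206 9.4
```

```bash
python3 -m pendant '[[15,-0.4,-0.5,0.3,0],[15,-0.4,-0.5,0.3,0],[15,-0.4,-0.5,0.3,0],[15,-0.4,-0.5,0.3,0]]' >/dev/null; python3 r.py; for i in 1 2 3; do python3 -m pendant '[[15,0,0,0,0],[15,0,0,0,0]]' >/dev/null; python3 r.py; done; python3 -c "
from h import *
snap('wrist','w10');snap('top','t10');snap('scene','s10')
t=cv2.imread('pics/t10.png');cv2.imwrite('pics/t10z.png',cv2.resize(t[150:310,100:330],None,fx=3.4,fy=3.4,interpolation=cv2.INTER_CUBIC))"
```

```text
tcp [441.234 285.33   24.809] F [ 0.225 -0.97  -9.879] T [ 0.577 -0.025  0.098] tilt [ 0.003  0.002 -1.   ] w 0.0263412321006046 9.7333
tcp [441.253 285.331  24.829] F [-0.323 -1.43  -8.683] T [ 0.544 -0.097  0.159] tilt [ 0.003  0.002 -1.   ] w 0.02701311749895433 9.9
tcp [441.24  285.339  24.817] F [ 0.042 -1.521 -9.88 ] T [ 0.526 -0.081  0.169] tilt [ 0.003  0.002 -1.   ] w 0.026599882721266427 10.0667
tcp [441.235 285.315  24.803] F [-0.702 -1.963 -9.853] T [ 0.583 -0.049  0.201] tilt [ 0.003  0.002 -1.   ] w 0.026430799200369948 10.2333
```

View pics/w10.png

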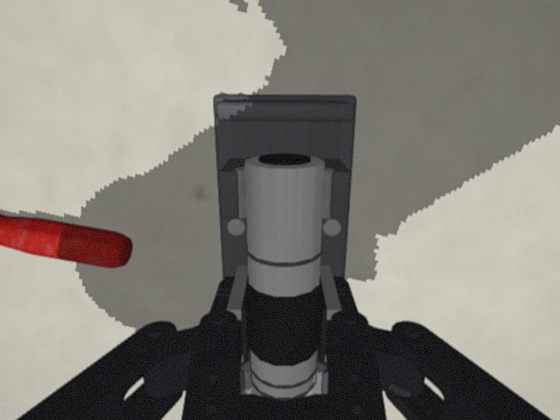

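View pics/t10z.png

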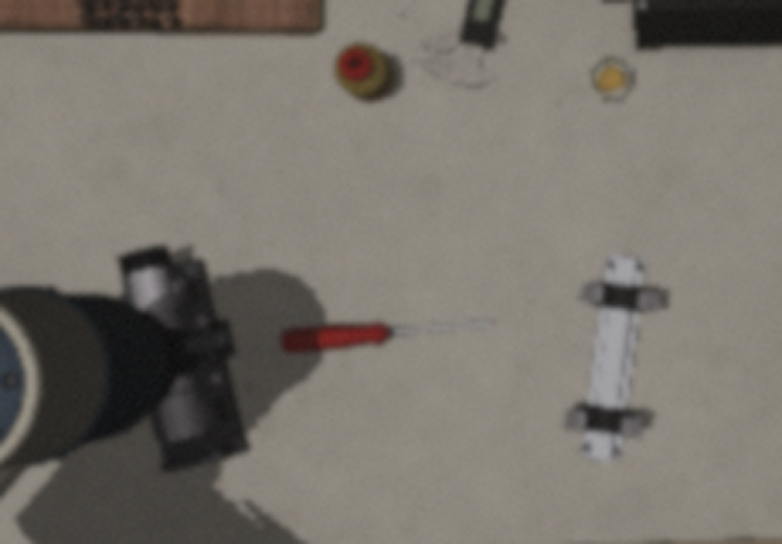

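```bash
python3 - <<'E'
from h import *
from scipy.spatial.transform import Rotation as Ro
s=manip.sense();R=Ro.from_quat(s['tool_rot']).as_matrix()
for q,z in [((235.5,228),.0142),((332,228),.0142),((284,166),.055),((284,158),.046),((216,98),.014),((355,98),.014)]:
    p=wray(s,q,z);print(q,((p-s['tcp_pos'])@R*1e3).round(1))
E
python3 r.py
```

```text
(235.5, 228) [-22.1 -21.5  10.5]
(332, 228) [ 22.6 -21.5  10.6]
(284, 166) [  0.3 -58.5 -30.4]
(284, 158) [  0.3 -59.5 -21.4]
(216, 98) [-27.7 -78.8  10.5]
(355, 98) [ 29.6 -78.9  10.6]
tcp [441.258 285.338  24.817] F [-0.915 -0.93  -9.266] T [ 0.513 -0.126  0.123] tilt [ 0.003  0.002 -1.   ] w 0.02630734891061062 10.3833
```

```bash
python3 -c "
from station import manip
print(manip.hand_in()); s=manip.sense(); print(s['clock'],s['force'],s['tcp_pos'])"
```

```text
the job is handed in; nothing more can be done
None
the job is handed in; nothing more can be done
```

I gripped the barrel on its band and pulled it straight up out of the clips. I then turned it about 22° and laid it in the V-block with the hood away from the back plate. I handed in at about 10.4 s, still holding and pressing it.

**Last checks before handing in**
- **Position:** the wrist picture put the barrel centred lengthwise to within about 1 mm. Sideways it was off by about 0.3 mm. The gripper height was 24.8 mm, against 24.7 mm when I gripped the barrel in its rail.
- **Push:** the force reading was a steady upward 9–10 N, or about 11 N on the Vs with the barrel's own weight. The sideways force was 1 N or less, so both sloping faces carry load.
- **Both Vs loaded:** this rests on the moment reading, after correcting for a sensor distance I estimated myself. That put the load close to the middle between the yokes. While seating it, the uncorrected moment and an axial force of up to 3 N did not clearly show this. I eased that force to 1–2 N with small shifts.
- **Other things on the table:** the screwdriver, bottle, dish and rail look unmoved in the last top view. I did not check the objects outside that crop again (gauge rotor, trial block, tape roll, most of the caliper), but the gripper never went low near them.

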